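# Gauge the bar, then fetch and present the drawplate

## Robot

A 7-joint arm with a two-finger parallel gripper is mounted at the origin on the work surface. World frame = base frame: x ahead of the robot, y to its left, z up, the work surface at z = 0. Lengths are in m, angles in rad, forces in N, time in s.
With the tool pointing down it reaches from about 0.425 to 0.925 m from the base axis. Payload 6.8 kg.
Tool frame: the origin (TCP) lies on the mounting face of the last link; the fingertips stand 173 mm ahead of it and the grasp point (between the pads) lies 155 mm ahead of it; z points along the fingers, y is the line along which they close (so a half turn about z gives the same grasp; the last joint's range is limited). The gripper opens to 85 mm and grips with 20 to 120 N. Pads are 22 mm wide; open, the fingers measure 114 mm over their backs; the gripper's body (76 mm by 85 mm) begins 54 mm behind the grasp point. The pads swing forward as they close: fully open they stand 13 mm farther back than shut.
Start: joints at [1.2, 0.477, 0.022, 1.555, -0.011, 1.109, -0.083], TCP at [0.175, -0.652, 0.405] pointing down, gripper open.
Joint ranges: [-2.96, 2.96], [-0.34, 2.1], [-1.41, 1.46], [0.24, 2.44], [-1.37, 4.51], [0.17, 1.92], [-2.96, 2.96]. Speed limits (rad/s): [2.39, 2.39, 3.14, 3.14, 3.14, 3.14, 3.14].

## Interface

Orientations are given as a rotation vector (axis times angle).
In Python, from bench import r gives the robot as it stands.
- The arm moves only by the tool arm_command, never from a script. Its argument "plan" is a list of rows, each an object of numbers: "claw": the closure, from 0 (fully open) to 1 (shut); "tx", "ty", "tz": the shift along the tool's x, y, z in m; "ax", "ay", "az": the turn, a rotation vector about the tool's x, y, z in degrees. A call has exactly 10 rows; each row shifts and turns the commanded pose from where the row before left it, along the tool's axes as they then stand; what a row does not reach is not made up. A row lasts 1/12 s, in which the tool goes at most 41.7 mm and 7.16 degrees, less where a joint would pass 70% of its speed; a pose out of reach is approached as far as the arm can. A call is refused whole if a number of a shift passes 0.0417 or a number of a turn 7.16, either way. A call with a gripper value outside its range is refused whole. The fingers move at their own pace and stop on an object; "squeeze" is the grip in N (left out, the last holds). Time passes only in rows, so rows that do not move let the fingers close, or fill a call up. It gives the time, the measured TCP pose, the force, the opening and the grip force at its end, in the units of the state.
- r.get_obs(): the state, without advancing time (a new reading comes with each control period).
- r.grab_frame(name): name is "scene" or "top" or "wrist"; returns the picture (384x512x3 uint8, red, green, blue); there is no depth.
- r.camera_model(name): a dict with "fx", "fy", "cx", "cy" (pixels), "position" and "orientation" of the camera in the world; the wrist camera has in their place "tool_from_camera" (4x4, takes a point from camera to tool coordinates, whose origin is the TCP and whose axes are the flange's). Camera axes: x right, y up, looking along -z (the intrinsics and any distortion apply to the point x, -y, -z); pixel columns grow to the right and rows downward; lengths in m; the calibration is good to about 2 mm. A picture is of the moment at which its call begins: read the wrist's pose just before it. camera_model takes no time and is no camera call.
- r.hand_in(): hands the job in; it is judged then, once.
Trained networks look in the newest picture that a camera, given by its name, has taken for a name from the list of things; names that differ only in an ending like _2 or _b are one class to them, and where a whole thing is asked for, a point or a joint stands for the part that bears it (a point fixed in the world has none). Each returns a list of dicts, best first, with "confidence" (0 to 1); they miss things now and then, are a little off and sometimes report something else, mostly with a low value. They report only what shows in the picture. A call takes as long as a camera call. They do not tell look-alikes from the thing itself.
- r.boxes_of(target, camera): "location" ([x, y, z] in m, in the coordinates of the camera as it stood for that picture, good to about 4 mm: the middle of the surface that is visible of it).
- r.tip_of(target, camera): "location" ([x, y, z] in m, in the coordinates of the camera as it stood for that picture, good to about 4 mm: a listed point, or the origin of a listed thing).
The state is a dict: "clock": time; "joints": joint angles; "qvel": joint speeds; "tau": joint torques, N m; "tcp_pos": TCP position; "orientation": TCP orientation; "contact_force": force on the tool from outside, world axes, zero at the start; "moment": the same for the moment, N m; "grip_width": finger opening in m; "gripper_force": force on a finger pad.
Only numpy, scipy, OpenCV 4.12 (cv2) and the standard library are available. Lean on these libraries where they do the work, as an engineer would, in place of code of your own. Each camera call takes 0.05 s, during which the arm holds its last target. There are 200 camera calls.

## Task

Before the silver bar is drawn, check its height: press the red knob of the sprung gauge gently down until the foot rests on the bar, and pause there for about half a second. Then swing the flap of the wooden case well open, draw the steel drawplate with the holes out of its slot (leave the plain brass plate in its own), and finish while holding the drawplate still and upright in the gripper above the white round pad, its lower edge about 15 cm above the bench. Do not put it down or let go at the end; leave the bar on the gauge and the other tools where they stand.

Things in the scene. Friction and masses are not known exactly. Their poses are not given: they have to be found in the camera images.
- gauge: Fixed bench height gauge. Origin: under the spindle axis, on the bench. Grey bed 120 (x) by 90 (y), its top 15 above the bench. Column at its x = +58, 150 high. Grey bracket over the bed at 115 to 135 high, from x = -15 to the column. The vertical spindle goes through the bracket at x = y = 0. Sizes in mm.
- spindle (a joint): Downward travel of the gauge spindle in m: 0 at its top rest, up to 0.045. The foot's height above the bed is 0.050 minus this value, so it reads 0.032 when the foot rests on the 18 mm bar. A spring (150 N/m, about 1.5 N preload) lifts it back when released; about 6 N on the knob brings the foot onto the bar.
- gauge_knob (a point): Centre of the top of the red knob on the spindle, 30 diameter, 12 tall; 197 above the bench at rest. Moves with the spindle. Press it straight down. Sizes in mm.
- gauge_foot (a point): Centre of the underside of the spindle's foot, a steel disc of 18 diameter; 65 above the bench at rest. Sizes in mm.
- bar: Loose silver bar, 16 (x) by 60 (y) by 18 (z), lying on the gauge bed under the foot. Origin: centre of its underside. Sizes in mm.
- case: Fixed wooden case, 181 (x) by 146 (y), 76 high without the flap; walls and floor 8 thick. Origin: centre of its underside. Its own x axis points to the hinge side and lies roughly along world +y. Inside, two upright slots run along its y at x = -37.5 and x = +22.5, each 10 wide between 6 mm thick ribs whose tops are 28 above the bench. Sizes in mm.
- flap (a joint): Opening angle of the flap in rad: 0 shut, at most 1.9. It starts nearly shut. A stiff hinge (0.30 N m of friction) holds the flap wherever it is left; upright is 1.57, when its free edge stands 257 mm above the bench.
- flap_hinge (a point): Middle of the hinge axis, on the case's upper rim at its x = +90.5, y = 0, z = 76. The axis runs along the case's y. The flap is a board of 181 by 146, 8 thick, its lower face 1 above the axis when shut. Sizes in mm.
- flap_bar (a point): Middle of the steel pull bar on the flap: 10 diameter, 80 long, along the case's y, on a post at each end. Its axis is 36 above the flap's outer face; shut, it lies 158 from the hinge axis towards the case's -x and 45 higher than the hinge. Moves with the flap. Sizes in mm.
- drawplate: Loose steel drawplate with rows of dark holes, 8 thick (own x), 110 long (own y), 60 tall (own z), 0.3 to 0.55 kg. Origin: centre of its underside. At the start its axes are parallel to the case's. It stands on edge on the case floor (8 above the bench) in one of the two slots, hidden while the flap is shut; its top is 68 above the bench. Sizes in mm.
- brass_plate: Loose plain brass plate of the same size as the drawplate, without holes, standing in the other slot. Origin: centre of its underside. To be left there. Sizes in mm.
- pad: Fixed round white inspection pad with a blue ring, 90 diameter, 3 thick, on the bench. Origin: centre of its underside. Sizes in mm.
- jar: Bystander, leave alone: small amber glass jar, 52 diameter, 65 tall. Sizes in mm.
- hammer: Bystander, leave alone: small hammer with a wooden handle, about 260 long, lying flat. Sizes in mm.
- screwdriver: Bystander, leave alone: screwdriver lying flat, 150 long. Sizes in mm.
- mandrel: Bystander, leave alone: upright tapered steel ring mandrel, 32 diameter at the foot, 170 tall. Sizes in mm.
- cup: Bystander, leave alone: white ceramic bowl, 68 diameter, 45 tall. Sizes in mm.
- bezel: Bystander, leave alone: brass collar, 52 outer diameter, 20 tall. Sizes in mm.
Not all that is in view belongs to the job. Leave any blue look-alike of the case alone. Leave any pink look-alike of the gauge alone.

How it is judged:
On the way, in this order (a step that is already met when the one before it is completed fails the run):
1. the gauge foot has been lowered onto the bar and pressed there for 0.3 s (value of joint spindle between 0.0295 and 0.0345 m and contact force between spindle and bar above 0.5 N), for 0.3 s.
2. the flap stands open, beyond 1.2 rad (value of joint flap above 1.2 rad), for 0.2 s.
3. the drawplate is drawn out, its lower edge clear above the case (z of drawplate in the frame of case above 0.08 m), for 0.1 s.
At the end, for the whole second after the job is handed in: The gripper holds the drawplate still, upright within 0.25 rad, its lower edge 100 to 220 mm above the bench and its middle within 40 mm of the pad's centre seen from above, clear of the case; bar on the gauge bed within 30 mm of its axis; brass plate within 20 mm of its start (contact force between the fingers and drawplate above 2 N and contact force between case and drawplate below 0.1 N and height (world z) of drawplate between 0.1 and 0.22 m and horizontal distance between drawplate and pad below 0.04 m and angle between drawplate's own z axis and vertical below 0.25 rad and linear speed of drawplate below 0.03 m/s and angular speed of drawplate below 0.3 rad/s and horizontal distance between bar and gauge below 0.03 m and height (world z) of bar between 0.01 and 0.022 m and distance of brass_plate from where it was at the start of the episode below 0.02 m); the arm keeps its last pose, push and grip.
It fails at once if the bar is pressed with more than 40 N (contact force between spindle and bar above 40 N).
It fails at once if the brass plate is lifted or shoved out of place by 30 mm (distance of brass_plate from where it was at the start of the episode above 0.03 m).
It fails at once if a bystander (jar, hammer, screwdriver, mandrel, bowl or collar) is moved by more than 40 mm (distance of any of jar, hammer, screwdriver, mandrel, cup, bezel from where it was at the start of the episode above 0.04 m).
It also fails if it takes over 72 s, if anything falls off the work surface, if the arm or the gripper's body presses on something with over 40 N, if the wrist force passes 120 N, or if a joint passes its speed limit or range.

## Working session

There is one attempt and no reset: what is moved stays moved. The work goes in short steps, Python scripts to look and compute and a tool call to move; the robot and the scene stay as the last step left them, time stands still between calls to the robot, and variables do not carry over. Pictures are saved under pics/ and viewed, at most 10 in all, crops included, and the job is handed in when it is done.

Besides the shell and the picture viewer there is one more tool, called after ">>>" as name(argument=value, ...), one argument or row to a line, values as JSON. arm_command: Moves the arm, as the interface text tells. Its arguments: {"type":"object","properties":{"plan":{"type":"array","items":{"type":"object","properties":{"claw":{"type":"number"},"tx":{"type":"number"},"ty":{"type":"number"},"tz":{"type":"number"},"ax":{"type":"number"},"ay":{"type":"number"},"az":{"type":"number"}}}},"squeeze":{"type":"number"}},"required":["plan"]}

```bash
mkdir -p pics; cat > h.py <<'E'
import numpy as np, cv2
from scipy.spatial.transform import Rotation as R
from bench import r
def cam(name):
    m=r.camera_model(name)
    if 'tool_from_camera' in m:
        o=r.get_obs(); T=np.eye(4); T[:3,:3]=R.from_rotvec(o['orientation']).as_matrix(); T[:3,3]=o['tcp_pos']
        return m, T@np.array(m['tool_from_camera'])
    T=np.eye(4); q=np.array(m['orientation'],float)
    T[:3,:3]=q if q.shape==(3,3) else (R.from_rotvec(q) if q.size==3 else R.from_quat(q)).as_matrix(); T[:3,3]=m['position']
    return m,T
def w(T,p): return T[:3,:3]@np.array(p)+T[:3,3]
def save(name,fn):
    im=r.grab_frame(name); cv2.imwrite('pics/'+fn,im[:,:,::-1]); return im
def pix(m,T,p):
    c=T[:3,:3].T@(np.array(p)-T[:3,3]); return (m['cx']+m['fx']*c[0]/-c[2], m['cy']-m['fy']*c[1]/-c[2])
E
python3 - <<'E'
from h import *
print(r.get_obs())
for c in ['scene','top']:
    print(r.camera_model(c))
    save(c,c+'1.png'); m,T=cam(c)
    for f,t in [(r.tip_of,x) for x in ['gauge','gauge_knob','case','flap_hinge','flap_bar','pad','bar','mandrel','jar','hammer','cup','bezel','screwdriver']]:
        for d in f(t,c):
            if d['confidence']>.3: p=w(T,d['location']); print(c,t,round(d['confidence'],2),p.round(3),np.round(pix(m,T,p)))
a=cv2.imread('pics/scene1.png');b=cv2.imread('pics/top1.png')
cv2.imwrite('pics/both.png',cv2.resize(np.hstack([a,b]),(800,300)))
E
```

```text
{'clock': 0.0, 'joints': array([ 1.19990985,  0.47781275,  0.02235014,  1.55647213, -0.01150706,
        1.10930814, -0.08309474]), 'qvel': array([ 0.00079174, -0.0008464 ,  0.0011054 ,  0.00066111, -0.00024465,
        0.00131582, -0.00053639]), 'tau': array([-1.71943339e-04, -5.96455729e+01,  1.60743535e+00, -2.81191599e+01,
        1.23903563e-02,  9.47852415e-03, -1.88674522e-05]), 'tcp_pos': array([ 0.17527582, -0.65155254,  0.40370841]), 'orientation': array([-3.11269326e+00, -4.11379396e-01,  5.99624504e-04]), 'contact_force': array([ 0.36604997, -0.22500106,  0.6866797 ]), 'moment': array([-0.0494397 , -0.00258604, -0.04133489]), 'gripper_force': 0.0, 'grip_width': 0.08525829697224133}
{'fx': 429.36581479109, 'fy': 429.36581479109, 'cx': 254.87326191029564, 'cy': 191.08520600966034, 'position': array([ 1.33749893, -0.25715298,  0.91310597]), 'orientation': array([0.69597022, 0.53471618, 1.27191689])}
scene gauge 0.97 [ 0.661 -0.355  0.001] [152. 280.]
scene gauge 0.86 [ 0.302 -0.229 -0.001] [186. 181.]
scene gauge 0.69 [ 0.48  -0.243 -0.001] [188. 222.]
scene gauge 0.36 [ 0.4
[... 1870 characters left out ...]
[119. 177.]
top flap_hinge 0.67 [0.325 0.421 0.073] [ 78. 259.]
top flap_bar 0.91 [0.529 0.166 0.142] [166. 184.]
top flap_bar 0.91 [0.258 0.277 0.12 ] [124. 285.]
top flap_bar 0.61 [ 0.48  -0.242  0.016] [308. 204.]
top pad 0.73 [ 0.466 -0.053 -0.   ] [246. 210.]
top pad 0.41 [0.53  0.166 0.14 ] [166. 184.]
top bar 0.53 [ 0.482 -0.241  0.016] [307. 204.]
top bar 0.45 [0.367 0.059 0.001] [209. 242.]
top mandrel 0.71 [ 0.509 -0.455  0.003] [375. 195.]
top jar 0.87 [0.754 0.074 0.006] [205. 118.]
top hammer 0.6 [ 0.761 -0.138 -0.001] [272. 116.]
top cup 0.97 [ 0.413 -0.376 -0.   ] [350. 226.]
top bezel 0.54 [0.369 0.063 0.001] [208. 242.]
top screwdriver 0.63 [ 0.385 -0.043 -0.002] [243. 236.]
```

View pics/both.png

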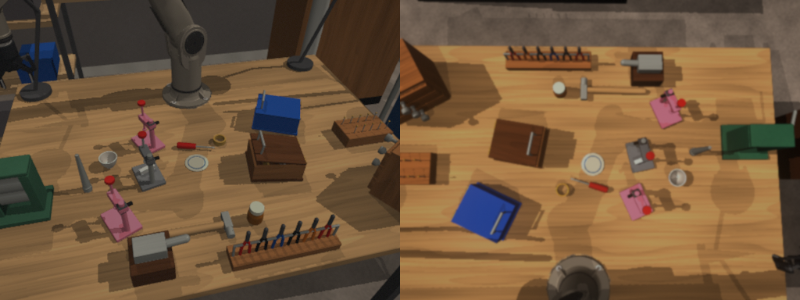

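```bash
python3 - <<'E'
from h import *
a=cv2.imread('pics/scene1.png')[80:320,90:250]; b=cv2.imread('pics/top1.png')[100:300,70:400]
a=cv2.resize(a,None,fx=2.4,fy=2.4);b=cv2.resize(b,None,fx=1.25,fy=1.25)
b=np.vstack([b,np.zeros((a.shape[0]-b.shape[0],b.shape[1],3),np.uint8)])
cv2.imwrite('pics/crop.png',np.hstack([a,b])[:, :800])
E
```

```text
(no output)
```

View pics/crop.png

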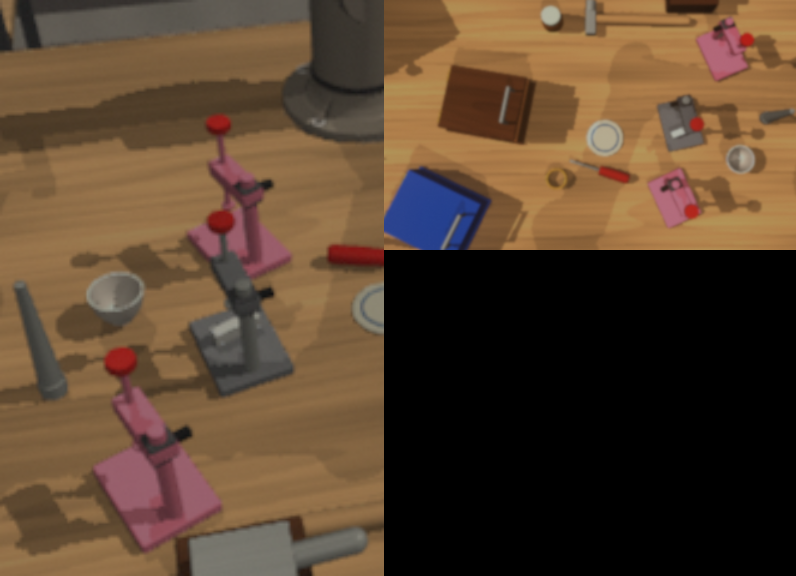

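Three gauges: pink at scene (186,181) and (152,280), and grey at (188,222). The grey one, at about (0.482,-0.243), fits the description. There are two cases: blue at (352,155), and brown wood at (348,212), about (0.544,0.223), which is the one meant. The crop confirms both.

>>> arm_command(
  plan=[
    {"claw": 1,"tx": 0.02,"ty": -0.016},
    {"claw": 1,"tx": 0.031,"ty": -0.0242},
    {"claw": 1,"tx": 0.031,"ty": -0.0242},
    {"claw": 1,"tx": 0.031,"ty": -0.0242},
    {"claw": 1,"tx": 0.031,"ty": -0.0242},
    {"claw": 1,"tx": 0.031,"ty": -0.0242},
    {"claw": 1,"tx": 0.031,"ty": -0.0242},
    {"claw": 1,"tx": 0.031,"ty": -0.0242},
    {"claw": 1,"tx": 0.02,"ty": -0.016},
    {"claw": 1},
  ],
)

```text
invalid input at $.plan[0]: expected keys claw, tx, ty, tz, ax, ay, az
```

```bash
cat >> h.py <<'E'
def togo(p):
    o=r.get_obs(); M=R.from_rotvec(o['orientation']).as_matrix()
    print('t',round(o['clock'],2),'tcp',o['tcp_pos'].round(4),'toolx',M[:,0].round(3),'toolz',M[:,2].round(3),'F',o['contact_force'].round(1),'w',round(o['grip_width'],4),round(o['gripper_force'],1))
    if p is not None: print('go(tool)',(M.T@(np.array(p)-o['tcp_pos'])).round(4))
def see(ts,c='wrist',th=.3):
    m,T=cam(c); save(c,c+'_%d.png'%(1000*r.get_obs()['clock']))
    for t in ts:
        for d in r.tip_of(t,c):
            if d['confidence']>th: p=w(T,d['location']); print(c,t,round(d['confidence'],2),p.round(4),np.round(pix(m,T,p)))
E
python3 - <<'E'
from h import *
see(['gauge_knob','gauge','gauge_foot','bar']); togo([.483,-.244,.404])
E
```

```text
t 1.65 tcp [ 0.1754 -0.6518  0.4047] toolx [0.966 0.26  0.   ] toolz [ 0.  0. -1.] F [ 0.8 -0.2  0.2] w 0.0851 0.0
go(tool) [ 0.403  -0.3139  0.0007]
```

>>> arm_command(
  plan=[
    {"claw": 1,"tx": 0.02,"ty": -0.016,"tz": 0,"ax": 0,"ay": 0,"az": 0},
    {"claw": 1,"tx": 0.031,"ty": -0.0242,"tz": 0,"ax": 0,"ay": 0,"az": 0},
    {"claw": 1,"tx": 0.031,"ty": -0.0242,"tz": 0,"ax": 0,"ay": 0,"az": 0},
    {"claw": 1,"tx": 0.031,"ty": -0.0242,"tz": 0,"ax": 0,"ay": 0,"az": 0},
    {"claw": 1,"tx": 0.031,"ty": -0.0242,"tz": 0,"ax": 0,"ay": 0,"az": 0},
    {"claw": 1,"tx": 0.031,"ty": -0.0242,"tz": 0,"ax": 0,"ay": 0,"az": 0},
    {"claw": 1,"tx": 0.031,"ty": -0.0242,"tz": 0,"ax": 0,"ay": 0,"az": 0},
    {"claw": 1,"tx": 0.031,"ty": -0.0242,"tz": 0,"ax": 0,"ay": 0,"az": 0},
    {"claw": 1,"tx": 0.02,"ty": -0.016,"tz": 0,"ax": 0,"ay": 0,"az": 0},
    {"claw": 1,"tx": 0,"ty": 0,"tz": 0,"ax": 0,"ay": 0,"az": 0},
  ],
)

```text
clock: 2.48
tcp_pos: [0.3755, -0.3852, 0.4051]
orientation: [-3.111, -0.426, -0.004]
contact_force: [-0.2, 0.2, 0.5]
grip_width: 0.0002
gripper_force: 0.0
```

```bash
python3 - <<'E'
from h import *
see(['gauge_knob','gauge','bar']); togo([.483,-.244,.404])
E
```

```text
wrist gauge_knob 0.91 [ 0.3067 -0.2307  0.2007] [  8. 257.]
wrist gauge 0.79 [ 3.046e-01 -2.281e-01  3.000e-04] [128. 184.]
wrist gauge 0.69 [ 0.4868 -0.242  -0.0039] [164.  45.]
t 2.68 tcp [ 0.3704 -0.3916  0.4048] toolx [ 0.966  0.258 -0.001] toolz [-0.    -0.001 -1.   ] F [-0.5  0.2 -0. ] w 0.0002 0.0
go(tool) [ 0.1469 -0.1135  0.0006]
```

>>> arm_command(
  plan=[
    {"claw": 1,"tx": 0.02,"ty": -0.0155,"tz": 0,"ax": 0,"ay": 0,"az": 0},
    {"claw": 1,"tx": 0.03,"ty": -0.023,"tz": 0,"ax": 0,"ay": 0,"az": 0},
    {"claw": 1,"tx": 0.03,"ty": -0.023,"tz": 0,"ax": 0,"ay": 0,"az": 0},
    {"claw": 1,"tx": 0.03,"ty": -0.023,"tz": 0,"ax": 0,"ay": 0,"az": 0},
    {"claw": 1,"tx": 0.02,"ty": -0.0155,"tz": 0,"ax": 0,"ay": 0,"az": 0},
    {"claw": 1,"tx": 0.012,"ty": -0.009,"tz": 0,"ax": 0,"ay": 0,"az": 0},
    {"claw": 1,"tx": 0.005,"ty": -0.0045,"tz": 0,"ax": 0,"ay": 0,"az": 0},
    {"claw": 1,"tx": 0,"ty": 0,"tz": 0,"ax": 0,"ay": 0,"az": 0},
    {"claw": 1,"tx": 0,"ty": 0,"tz": 0,"ax": 0,"ay": 0,"az": 0},
    {"claw": 1,"tx": 0,"ty": 0,"tz": 0,"ax": 0,"ay": 0,"az": 0},
  ],
)

```text
clock: 3.52
tcp_pos: [0.4825, -0.2449, 0.4046]
orientation: [3.115, 0.406, -0.001]
contact_force: [0.2, -0.0, -0.4]
grip_width: 0.0
gripper_force: 0.0
```

```bash
python3 - <<'E'
from h import *
see(['gauge_knob']); see(['gauge_knob'],'scene'); togo([.483,-.244,.404])
import glob,os
f=sorted(glob.glob('pics/*_*.png'),key=os.path.getmtime)[-2:]
a,b=map(cv2.imread,f); cv2.imwrite('pics/k.png',np.hstack([cv2.resize(a,(400,300)),cv2.resize(b[100:250,100:300],(400,300))]))
E
```

```text
wrist gauge_knob 0.8 [ 0.4772 -0.2419  0.1962] [248. 225.]
scene gauge_knob 0.57 [ 0.6629 -0.3522  0.1961] [140. 228.]
scene gauge_knob 0.54 [ 0.4838 -0.2451  0.1963] [181. 170.]
t 3.72 tcp [ 0.4831 -0.2438  0.4047] toolx [ 0.966  0.258 -0.   ] toolz [-0. -0. -1.] F [-0.4 -0.3  0.1] w 0.0 0.0
go(tool) [-0.0001  0.0001  0.0007]
```

View pics/k.png

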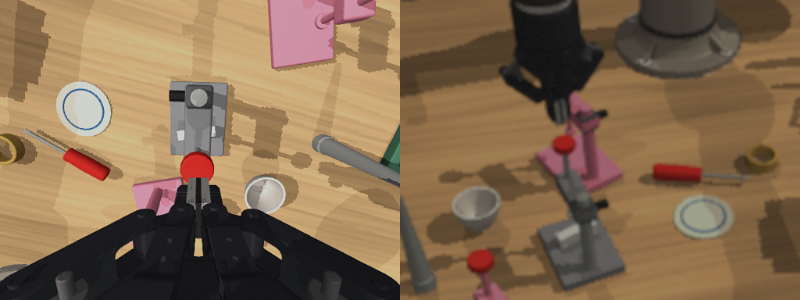

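The wrist view shows the closed fingertips over the red knob of the grey gauge (wrist about (196,168) in the half-size view). Aligned; pressing down.

>>> arm_command(
  plan=[
    {"claw": 1,"tx": 0,"ty": 0,"tz": 0.012,"ax": 0,"ay": 0,"az": 0},
    {"claw": 1,"tx": 0,"ty": 0,"tz": 0.012,"ax": 0,"ay": 0,"az": 0},
    {"claw": 1,"tx": 0,"ty": 0,"tz": 0.008,"ax": 0,"ay": 0,"az": 0},
    {"claw": 1,"tx": 0,"ty": 0,"tz": 0.006,"ax": 0,"ay": 0,"az": 0},
    {"claw": 1,"tx": 0,"ty": 0,"tz": 0.005,"ax": 0,"ay": 0,"az": 0},
    {"claw": 1,"tx": 0,"ty": 0,"tz": 0.005,"ax": 0,"ay": 0,"az": 0},
    {"claw": 1,"tx": 0,"ty": 0,"tz": 0.005,"ax": 0,"ay": 0,"az": 0},
    {"claw": 1,"tx": 0,"ty": 0,"tz": 0.005,"ax": 0,"ay": 0,"az": 0},
    {"claw": 1,"tx": 0,"ty": 0,"tz": 0.003,"ax": 0,"ay": 0,"az": 0},
    {"claw": 1,"tx": 0,"ty": 0,"tz": 0,"ax": 0,"ay": 0,"az": 0},
  ],
)

```text
clock: 4.55
tcp_pos: [0.4835, -0.2431, 0.3433]
orientation: [3.115, 0.411, -0.001]
contact_force: [-4.2, -0.6, 4.8]
grip_width: -0.0
gripper_force: 2.5
```

```bash
python3 - <<'E'
from h import *
togo([.483,-.244,.338])
E
```

```text
t 4.55 tcp [ 0.4835 -0.2431  0.3433] toolx [ 0.966  0.26  -0.001] toolz [-0.001 -0.    -1.   ] F [-4.2 -0.6  4.8] w -0.0 2.5
go(tool) [-0.0007  0.0008  0.0053]
```

>>> arm_command(
  plan=[
    {"claw": 1,"tx": 0,"ty": 0,"tz": 0.001,"ax": 0,"ay": 0,"az": 0},
    {"claw": 1,"tx": 0,"ty": 0,"tz": 0.001,"ax": 0,"ay": 0,"az": 0},
    {"claw": 1,"tx": 0,"ty": 0,"tz": 0.001,"ax": 0,"ay": 0,"az": 0},
    {"claw": 1,"tx": 0,"ty": 0,"tz": 0.001,"ax": 0,"ay": 0,"az": 0},
    {"claw": 1,"tx": 0,"ty": 0,"tz": 0.001,"ax": 0,"ay": 0,"az": 0},
    {"claw": 1,"tx": 0,"ty": 0,"tz": 0.0005,"ax": 0,"ay": 0,"az": 0},
    {"claw": 1,"tx": 0,"ty": 0,"tz": 0.0005,"ax": 0,"ay": 0,"az": 0},
    {"claw": 1,"tx": 0,"ty": 0,"tz": 0,"ax": 0,"ay": 0,"az": 0},
    {"claw": 1,"tx": 0,"ty": 0,"tz": 0,"ax": 0,"ay": 0,"az": 0},
    {"claw": 1,"tx": 0,"ty": 0,"tz": 0,"ax": 0,"ay": 0,"az": 0},
  ],
)

```text
clock: 5.38
tcp_pos: [0.4835, -0.243, 0.3385]
orientation: [3.114, 0.411, -0.0]
contact_force: [-5.2, 0.0, 8.4]
grip_width: 0.0001
gripper_force: 4.5
```

```bash
python3 - <<'E'
from h import *
togo([.483,-.244,.338])
E
```

```text
t 5.38 tcp [ 0.4835 -0.243   0.3385] toolx [ 0.966  0.259 -0.   ] toolz [-0.    -0.001 -1.   ] F [-5.2  0.   8.4] w 0.0001 4.5
go(tool) [-0.0008  0.0008  0.0005]
```

>>> arm_command(
  plan=[
    {"claw": 1,"tx": 0,"ty": 0,"tz": 0.0004,"ax": 0,"ay": 0,"az": 0},
    {"claw": 1,"tx": 0,"ty": 0,"tz": 0.0004,"ax": 0,"ay": 0,"az": 0},
    {"claw": 1,"tx": 0,"ty": 0,"tz": 0,"ax": 0,"ay": 0,"az": 0},
    {"claw": 1,"tx": 0,"ty": 0,"tz": 0,"ax": 0,"ay": 0,"az": 0},
    {"claw": 1,"tx": 0,"ty": 0,"tz": 0,"ax": 0,"ay": 0,"az": 0},
    {"claw": 1,"tx": 0,"ty": 0,"tz": 0,"ax": 0,"ay": 0,"az": 0},
    {"claw": 1,"tx": 0,"ty": 0,"tz": 0,"ax": 0,"ay": 0,"az": 0},
    {"claw": 1,"tx": 0,"ty": 0,"tz": 0,"ax": 0,"ay": 0,"az": 0},
    {"claw": 1,"tx": 0,"ty": 0,"tz": 0,"ax": 0,"ay": 0,"az": 0},
    {"claw": 1,"tx": 0,"ty": 0,"tz": 0,"ax": 0,"ay": 0,"az": 0},
  ],
)

```text
clock: 6.22
tcp_pos: [0.4836, -0.243, 0.3385]
orientation: [3.114, 0.411, 0.0]
contact_force: [-7.5, 0.9, 14.1]
grip_width: 0.0003
gripper_force: 7.5
```

```bash
python3 - <<'E'
from h import *
togo([.483,-.244,.338])
E
```

```text
t 6.22 tcp [ 0.4836 -0.243   0.3385] toolx [ 0.966  0.259 -0.   ] toolz [ 0.    -0.001 -1.   ] F [-7.5  0.9 14.1] w 0.0003 7.5
go(tool) [-0.0008  0.0008  0.0005]
```

z held while force rose: the foot is on the bar, with roughly 7 N, for over 0.8 s. Lifting off and going to the flap bar.

>>> arm_command(
  plan=[
    {"claw": 1,"tx": 0,"ty": 0,"tz": -0.01,"ax": 0,"ay": 0,"az": 0},
    {"claw": 1,"tx": 0,"ty": 0,"tz": -0.02,"ax": 0,"ay": 0,"az": 0},
    {"claw": 1,"tx": 0,"ty": 0,"tz": -0.03,"ax": 0,"ay": 0,"az": 0},
    {"claw": 1,"tx": 0,"ty": 0,"tz": -0.03,"ax": 0,"ay": 0,"az": 5},
    {"claw": 0.4,"tx": 0,"ty": 0,"tz": -0.015,"ax": 0,"ay": 0,"az": 7},
    {"claw": 0.4,"tx": 0,"ty": 0,"tz": 0,"ax": 0,"ay": 0,"az": 7},
    {"claw": 0.4,"tx": 0,"ty": 0,"tz": 0,"ax": 0,"ay": 0,"az": 7},
    {"claw": 0.4,"tx": -0.003,"ty": -0.03,"tz": 0,"ax": 0,"ay": 0,"az": 0},
    {"claw": 0.4,"tx": -0.003,"ty": -0.038,"tz": 0,"ax": 0,"ay": 0,"az": 0},
    {"claw": 0.4,"tx": -0.003,"ty": -0.038,"tz": 0,"ax": 0,"ay": 0,"az": 0},
  ],
)

```text
clock: 7.05
tcp_pos: [0.4953, -0.1361, 0.4422]
orientation: [-3.127, 0.303, -0.003]
contact_force: [1.9, 1.1, -0.9]
grip_width: 0.0513
gripper_force: 0.0
```

>>> arm_command(
  plan=[
    {"claw": 0.4,"tx": -0.003,"ty": -0.038,"tz": 0,"ax": 0,"ay": 0,"az": 0},
    {"claw": 0.4,"tx": -0.003,"ty": -0.038,"tz": 0,"ax": 0,"ay": 0,"az": 0},
    {"claw": 0.4,"tx": -0.003,"ty": -0.038,"tz": 0,"ax": 0,"ay": 0,"az": 0},
    {"claw": 0.4,"tx": -0.003,"ty": -0.038,"tz": 0,"ax": 0,"ay": 0,"az": 0},
    {"claw": 0.4,"tx": -0.003,"ty": -0.038,"tz": 0,"ax": 0,"ay": 0,"az": 0},
    {"claw": 0.4,"tx": -0.003,"ty": -0.038,"tz": 0,"ax": 0,"ay": 0,"az": 0},
    {"claw": 0.4,"tx": -0.003,"ty": -0.03,"tz": 0,"ax": 0,"ay": 0,"az": 0},
    {"claw": 0.4,"tx": -0.003,"ty": -0.015,"tz": 0,"ax": 0,"ay": 0,"az": 0},
    {"claw": 0.4,"tx": 0,"ty": 0,"tz": 0,"ax": 0,"ay": 0,"az": 0},
    {"claw": 0.4,"tx": 0,"ty": 0,"tz": 0,"ax": 0,"ay": 0,"az": 0},
  ],
)

```text
clock: 7.88
tcp_pos: [0.5232, 0.1367, 0.4419]
orientation: [-3.127, 0.295, -0.001]
contact_force: [0.7, -0.9, -0.4]
grip_width: 0.051
gripper_force: 0.0
```

```bash
python3 - <<'E'
from h import *
togo(None)
see(['flap_bar','flap_hinge','case']);see(['flap_bar','flap_hinge','case'],'top'); togo([.53,.168,.296])
import glob
E
cp $(ls -t pics/wrist_*|head -1) pics/wf.png
```

```text
t 7.88 tcp [0.5232 0.1367 0.4419] toolx [ 0.982 -0.187  0.   ] toolz [ 0.001  0.001 -1.   ] F [ 0.7 -0.9 -0.4] w 0.051 0.0
wrist flap_bar 0.7 [0.5327 0.167  0.1443] [222. 181.]
wrist flap_hinge 0.79 [0.5563 0.316  0.0773] [101. 172.]
wrist flap_hinge 0.6 [0.3318 0.4204 0.0754] [ 85. 336.]
wrist case 0.8 [0.5441 0.2251 0.0024] [191. 157.]
wrist case 0.67 [ 0.3649  0.0671 -0.0013] [316. 248.]
top flap_bar 0.78 [0.2589 0.2768 0.122 ] [124. 285.]
top flap_bar 0.48 [0.528  0.1654 0.1379] [166. 185.]
top flap_hinge 0.76 [0.3263 0.4242 0.077 ] [ 77. 259.]
top flap_hinge 0.67 [ 0.4143 -0.3767 -0.0006] [351. 226.]
t 8.28 tcp [0.5234 0.1348 0.442 ] toolx [ 0.982 -0.191  0.   ] toolz [ 0. -0. -1.] F [-0.2  0.8  0.8] w 0.0512 0.0
go(tool) [ 1.00e-04 -3.39e-02  1.46e-01]
```

View pics/wf.png

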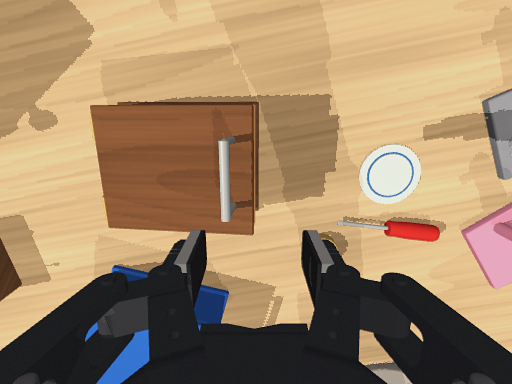

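The wrist view shows the flap of the wooden case with its bar at (225,180), parallel to the pads. Descending and gripping it.

>>> arm_command(
  plan=[
    {"claw": 0.4,"tx": 0,"ty": -0.016,"tz": 0.02,"ax": 0,"ay": 0,"az": 0},
    {"claw": 0.4,"tx": 0,"ty": -0.016,"tz": 0.03,"ax": 0,"ay": 0,"az": 0},
    {"claw": 0.4,"tx": 0,"ty": 0,"tz": 0.03,"ax": 0,"ay": 0,"az": 0},
    {"claw": 0.4,"tx": 0,"ty": 0,"tz": 0.03,"ax": 0,"ay": 0,"az": 0},
    {"claw": 0.4,"tx": 0,"ty": 0,"tz": 0.02,"ax": 0,"ay": 0,"az": 0},
    {"claw": 0.4,"tx": 0,"ty": 0,"tz": 0.01,"ax": 0,"ay": 0,"az": 0},
    {"claw": 0.4,"tx": 0,"ty": 0,"tz": 0.004,"ax": 0,"ay": 0,"az": 0},
    {"claw": 0.4,"tx": 0,"ty": 0,"tz": 0,"ax": 0,"ay": 0,"az": 0},
    {"claw": 0.7,"tx": 0,"ty": 0,"tz": 0,"ax": 0,"ay": 0,"az": 0},
    {"claw": 0.8,"tx": 0,"ty": 0,"tz": 0,"ax": 0,"ay": 0,"az": 0},
  ],
  squeeze=20,
)

```text
clock: 9.12
tcp_pos: [0.53, 0.1672, 0.2995]
orientation: [-3.126, 0.3, -0.004]
contact_force: [-0.8, -1.2, -0.2]
grip_width: 0.0281
gripper_force: 0.0
```

>>> arm_command(
  plan=[
    {"claw": 1,"tx": 0,"ty": 0,"tz": 0,"ax": 0,"ay": 0,"az": 0},
    {"claw": 1,"tx": 0,"ty": 0,"tz": 0,"ax": 0,"ay": 0,"az": 0},
    {"claw": 1,"tx": 0,"ty": 0,"tz": 0,"ax": 0,"ay": 0,"az": 0},
    {"claw": 1,"tx": 0,"ty": 0,"tz": 0,"ax": 0,"ay": 0,"az": 0},
    {"claw": 1,"tx": 0,"ty": 0,"tz": 0,"ax": 0,"ay": 0,"az": 0},
    {"claw": 1,"tx": 0,"ty": 0,"tz": 0,"ax": 0,"ay": 0,"az": 0},
    {"claw": 1,"tx": 0,"ty": 0,"tz": 0,"ax": 0,"ay": 0,"az": 0},
    {"claw": 1,"tx": 0,"ty": 0,"tz": 0,"ax": 0,"ay": 0,"az": 0},
    {"claw": 1,"tx": 0,"ty": 0,"tz": 0,"ax": 0,"ay": 0,"az": 0},
    {"claw": 1,"tx": 0,"ty": 0,"tz": 0,"ax": 0,"ay": 0,"az": 0},
  ],
)

```text
clock: 9.95
tcp_pos: [0.5296, 0.165, 0.2986]
orientation: [3.124, -0.302, 0.001]
contact_force: [-0.2, -5.0, 3.2]
grip_width: 0.0087
gripper_force: 22.4
```

```bash
python3 - <<'E'
from h import *
togo(None); o=r.get_obs()
h=np.array([.5585,.3115,.076]); u=np.array([.191,.982]); b=o['tcp_pos']-[0,0,.155]
x=(b-h)[:2]@u; z=b[2]-h[2]; a0=np.arctan2(z,x); rad=.1643
print(x,z,np.hypot(x,z),'theta',np.radians(164.1)-a0)
# steps (ty=-dx_case, tz=-dz) per row to theta 1.75
ths=np.concatenate([np.linspace(a0,np.radians(164.1)-1.72,26)])
X=rad*np.cos(ths);Z=rad*np.sin(ths)
print(np.c_[-np.diff(X),-np.diff(Z)].round(4).tolist())
E
```

```text
t 9.95 tcp [0.5296 0.165  0.2986] toolx [ 0.981 -0.192  0.001] toolz [ 0.    -0.003 -1.   ] F [-0.2 -5.   3.2] w 0.0087 22.4
-0.14935850831134154 0.0676486411732539 0.16396433349230785 theta 0.14777878088135665
[[-0.0046, -0.0093], [-0.0051, -0.009], [-0.0057, -0.0086], [-0.0062, -0.0083], [-0.0067, -0.0078], [-0.0072, -0.0074], [-0.0077, -0.0069], [-0.0081, -0.0064], [-0.0085, -0.0059], [-0.0088, -0.0054], [-0.0091, -0.0048], [-0.0094, -0.0042], [-0.0097, -0.0036], [-0.0099, -0.003], [-0.0101, -0.0024], [-0.0102, -0.0018], [-0.0103, -0.0011], [-0.0103, -0.0005], [-0.0103, 0.0002], [-0.0103, 0.0008], [-0.0102, 0.0015], [-0.0101, 0.0021], [-0.01, 0.0028], [-0.0098, 0.0034], [-0.0095, 0.004]]
```

>>> arm_command(
  plan=[
    {"claw": 1,"tx": 0,"ty": -0.0046,"tz": -0.0093,"ax": 0,"ay": 0,"az": 0},
    {"claw": 1,"tx": 0,"ty": -0.0051,"tz": -0.009,"ax": 0,"ay": 0,"az": 0},
    {"claw": 1,"tx": 0,"ty": -0.0057,"tz": -0.0086,"ax": 0,"ay": 0,"az": 0},
    {"claw": 1,"tx": 0,"ty": -0.0062,"tz": -0.0083,"ax": 0,"ay": 0,"az": 0},
    {"claw": 1,"tx": 0,"ty": -0.0067,"tz": -0.0078,"ax": 0,"ay": 0,"az": 0},
    {"claw": 1,"tx": 0,"ty": -0.0072,"tz": -0.0074,"ax": 0,"ay": 0,"az": 0},
    {"claw": 1,"tx": 0,"ty": -0.0077,"tz": -0.0069,"ax": 0,"ay": 0,"az": 0},
    {"claw": 1,"tx": 0,"ty": -0.0081,"tz": -0.0064,"ax": 0,"ay": 0,"az": 0},
    {"claw": 1,"tx": 0,"ty": 0,"tz": 0,"ax": 0,"ay": 0,"az": 0},
    {"claw": 1,"tx": 0,"ty": 0,"tz": 0,"ax": 0,"ay": 0,"az": 0},
  ],
)

```text
clock: 10.78
tcp_pos: [0.5391, 0.2134, 0.3643]
orientation: [3.118, -0.304, -0.0]
contact_force: [-10.8, -16.4, 22.4]
grip_width: 0.0089
gripper_force: 23.7
```

```bash
cat > arc.py <<'E'
from h import *
togo(None); o=r.get_obs()
h=np.array([.5585,.3115,.076]); u=np.array([.191,.982]); b=o['tcp_pos']-[0,0,.155]
x=(b-h)[:2]@u; z=b[2]-h[2]
print(x,z,np.hypot(x,z),'theta',np.radians(164.1)-np.arctan2(z,x))
E
python3 arc.py
```

```text
t 10.78 tcp [0.5391 0.2134 0.3643] toolx [ 0.981 -0.193  0.001] toolz [-0.001 -0.008 -1.   ] F [-10.8 -16.4  22.4] w 0.0089 23.7
-0.10004023932086878 0.13333327055631994 0.16669076315327588 theta 0.6495945201497597
```

```bash
python3 - <<'E'
import numpy as np
c=np.array([.0025,.0049]);a=np.arctan2(.1333-c[1],-.1000-c[0]);print(np.radians(164.1)-a)
t=np.linspace(a,np.radians(164.1)-1.72,18)[1:]
P=np.vstack([[-.0981,.1313],np.c_[c[0]+.1643*np.cos(t),c[1]+.1643*np.sin(t)]])
print((-np.diff(P,axis=0)).round(4).tolist())
E
```

```text
0.6195936604995973
[[-0.0066, -0.0084], [-0.0089, -0.0058], [-0.0093, -0.0052], [-0.0096, -0.0046], [-0.0099, -0.004], [-0.0101, -0.0033], [-0.0103, -0.0027], [-0.0104, -0.002], [-0.0106, -0.0013], [-0.0106, -0.0006], [-0.0106, 0.0001], [-0.0106, 0.0008], [-0.0105, 0.0014], [-0.0104, 0.0021], [-0.0103, 0.0028], [-0.0101, 0.0034], [-0.0098, 0.0041]]
```

>>> arm_command(
  plan=[
    {"claw": 1,"tx": -0.001,"ty": -0.0066,"tz": -0.0084,"ax": 0,"ay": 0,"az": 0},
    {"claw": 1,"tx": -0.0002,"ty": -0.0089,"tz": -0.0058,"ax": 0,"ay": 0,"az": 0},
    {"claw": 1,"tx": -0.0002,"ty": -0.0093,"tz": -0.0052,"ax": 0,"ay": 0,"az": 0},
    {"claw": 1,"tx": -0.0002,"ty": -0.0096,"tz": -0.0046,"ax": 0,"ay": 0,"az": 0},
    {"claw": 1,"tx": -0.0002,"ty": -0.0099,"tz": -0.004,"ax": 0,"ay": 0,"az": 0},
    {"claw": 1,"tx": -0.0002,"ty": -0.0101,"tz": -0.0033,"ax": 0,"ay": 0,"az": 0},
    {"claw": 1,"tx": -0.0002,"ty": -0.0103,"tz": -0.0027,"ax": 0,"ay": 0,"az": 0},
    {"claw": 1,"tx": 0,"ty": 0,"tz": 0,"ax": 0,"ay": 0,"az": 0},
    {"claw": 1,"tx": 0,"ty": 0,"tz": 0,"ax": 0,"ay": 0,"az": 0},
    {"claw": 1,"tx": 0,"ty": 0,"tz": 0,"ax": 0,"ay": 0,"az": 0},
  ],
)

```text
clock: 11.62
tcp_pos: [0.5507, 0.281, 0.398]
orientation: [-3.125, 0.301, -0.009]
contact_force: [5.0, -1.3, 5.4]
grip_width: 0.0092
gripper_force: 21.7
```

```bash
python3 arc.py
```

```text
t 11.62 tcp [0.5507 0.281  0.398 ] toolx [ 0.982 -0.191  0.005] toolz [ 0.006  0.002 -1.   ] F [ 5.  -1.3  5.4] w 0.0092 21.7
-0.03141710475133114 0.16697772181639253 0.16990760446180356 theta 1.1073117500624223
```

>>> arm_command(
  plan=[
    {"claw": 1,"tx": 0.0003,"ty": -0.0104,"tz": -0.0023,"ax": 0,"ay": 0,"az": 0},
    {"claw": 1,"tx": 0.0002,"ty": -0.0106,"tz": -0.0013,"ax": 0,"ay": 0,"az": 0},
    {"claw": 1,"tx": 0,"ty": -0.0106,"tz": -0.0006,"ax": 0,"ay": 0,"az": 0},
    {"claw": 1,"tx": 0,"ty": -0.0106,"tz": 0.0001,"ax": 0,"ay": 0,"az": 0},
    {"claw": 1,"tx": 0,"ty": -0.0106,"tz": 0.0008,"ax": 0,"ay": 0,"az": 0},
    {"claw": 1,"tx": 0,"ty": -0.0105,"tz": 0.0014,"ax": 0,"ay": 0,"az": 0},
    {"claw": 1,"tx": 0,"ty": -0.0104,"tz": 0.0021,"ax": 0,"ay": 0,"az": 0},
    {"claw": 1,"tx": 0,"ty": 0,"tz": 0,"ax": 0,"ay": 0,"az": 0},
    {"claw": 1,"tx": 0,"ty": 0,"tz": 0,"ax": 0,"ay": 0,"az": 0},
    {"claw": 1,"tx": 0,"ty": 0,"tz": 0,"ax": 0,"ay": 0,"az": 0},
  ],
)

```text
clock: 12.45
tcp_pos: [0.5646, 0.3546, 0.3957]
orientation: [-3.125, 0.299, -0.004]
contact_force: [6.1, 0.2, 0.4]
grip_width: 0.0091
gripper_force: 21.3
```

```bash
python3 arc.py
```

```text
t 12.45 tcp [0.5646 0.3546 0.3957] toolx [ 0.982 -0.19   0.002] toolz [ 0.003  0.002 -1.   ] F [6.1 0.2 0.4] w 0.0091 21.3
0.043469189690484 0.16467119270547098 0.1703119847790802 theta 1.551377354383817
```

>>> arm_command(
  plan=[
    {"claw": 1,"tx": 0.0005,"ty": -0.0103,"tz": 0.0028,"ax": 0,"ay": 0,"az": 0},
    {"claw": 1,"tx": 0.0005,"ty": -0.0101,"tz": 0.0034,"ax": 0,"ay": 0,"az": 0},
    {"claw": 1,"tx": 0,"ty": 0,"tz": 0,"ax": 0,"ay": 0,"az": 0},
    {"claw": 0.72,"tx": 0,"ty": 0,"tz": 0,"ax": 0,"ay": 0,"az": 0},
    {"claw": 0.72,"tx": 0,"ty": 0,"tz": 0,"ax": 0,"ay": 0,"az": 0},
    {"claw": 0.72,"tx": 0,"ty": 0,"tz": 0,"ax": 0,"ay": 0,"az": 0},
    {"claw": 0.72,"tx": 0,"ty": 0,"tz": -0.015,"ax": 0,"ay": 0,"az": 0},
    {"claw": 0.72,"tx": 0,"ty": 0,"tz": -0.025,"ax": 0,"ay": 0,"az": 0},
    {"claw": 0.72,"tx": 0,"ty": 0,"tz": -0.03,"ax": 0,"ay": 0,"az": 0},
    {"claw": 0.72,"tx": 0,"ty": 0,"tz": -0.03,"ax": 0,"ay": 0,"az": 0},
  ],
)

```text
clock: 13.28
tcp_pos: [0.5679, 0.3736, 0.4895]
orientation: [3.126, -0.298, -0.003]
contact_force: [0.6, -0.4, 0.4]
grip_width: 0.024
gripper_force: 0.0
```

>>> arm_command(
  plan=[
    {"claw": 0.72,"tx": 0,"ty": 0,"tz": -0.005,"ax": 0,"ay": 0,"az": 0},
    {"claw": 0.4,"tx": 0,"ty": 0.02,"tz": 0,"ax": 0,"ay": 0,"az": 0},
    {"claw": 0.4,"tx": 0,"ty": 0.035,"tz": 0,"ax": 0,"ay": 0,"az": 0},
    {"claw": 0.4,"tx": 0,"ty": 0.035,"tz": 0,"ax": 0,"ay": 0,"az": 0},
    {"claw": 0.4,"tx": 0,"ty": 0.03,"tz": 0,"ax": 0,"ay": 0,"az": 0},
    {"claw": 0.4,"tx": 0,"ty": 0.02,"tz": 0,"ax": 0,"ay": 0,"az": 0},
    {"claw": 0.4,"tx": 0,"ty": 0.01,"tz": 0,"ax": 0,"ay": 0,"az": 0},
    {"claw": 0.4,"tx": 0,"ty": 0,"tz": 0,"ax": 0,"ay": 0,"az": 0},
    {"claw": 0.4,"tx": 0,"ty": 0,"tz": 0,"ax": 0,"ay": 0,"az": 0},
    {"claw": 0.4,"tx": 0,"ty": 0,"tz": 0,"ax": 0,"ay": 0,"az": 0},
  ],
)

```text
clock: 14.12
tcp_pos: [0.5398, 0.228, 0.4941]
orientation: [-3.126, 0.296, 0.001]
contact_force: [-0.4, -0.9, -0.1]
grip_width: 0.0511
gripper_force: 0.0
```

```bash
python3 - <<'E'
from h import *
see(['drawplate','brass_plate','flap_bar','flap_hinge','case']);see(['drawplate','brass_plate','flap_bar','flap_hinge','case'],'top'); togo(None)
E
cp $(ls -t pics/wrist_*|head -1) pics/wc.png; ls -t pics|head -3
```

```text
wrist drawplate 0.61 [0.5438 0.2484 0.008 ] [241. 155.]
wrist brass_plate 0.89 [0.543  0.1865 0.0059] [279. 148.]
wrist flap_bar 0.83 [0.5747 0.377  0.2253] [ 78. 186.]
wrist flap_hinge 0.97 [0.5602 0.3158 0.075 ] [189. 160.]
wrist case 0.72 [0.2861 0.3394 0.0025] [221. 297.]
wrist case 0.66 [0.5457 0.2258 0.0022] [255. 150.]
top drawplate 0.64 [0.5427 0.2466 0.0075] [148. 185.]
top brass_plate 0.71 [0.5368 0.1855 0.0107] [168. 187.]
top flap_bar 0.45 [ 0.4133 -0.3773 -0.0007] [351. 226.]
top flap_hinge 0.72 [0.3262 0.4231 0.0742] [ 78. 259.]
top flap_hinge 0.44 [0.5576 0.3139 0.0827] [118. 177.]
top case 0.61 [0.5412 0.2258 0.0024] [155. 185.]
t 14.72 tcp [0.54   0.2261 0.4942] toolx [ 0.982 -0.19   0.   ] toolz [ 0.  0. -1.] F [ 0.4 -0.   0.4] w 0.0509 0.0
wc.png
top_14416.png
wrist_14116.png
```

View pics/wc.png

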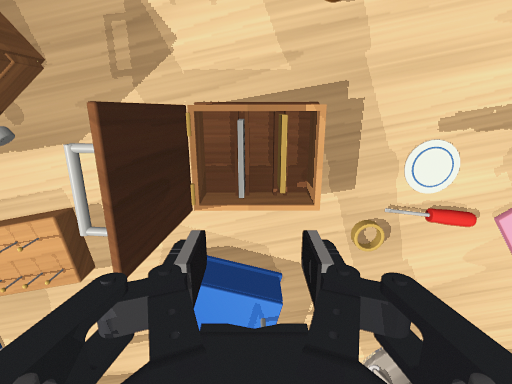

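The open case shows the steel plate with holes at (241,158), in the hinge-side slot, and the plain brass plate at (284,153). The drawplate is the steel one. Descending part way, then checking.

>>> arm_command(
  plan=[
    {"claw": 0.4,"tx": 0,"ty": -0.01,"tz": 0.015,"ax": 0,"ay": 0,"az": 0},
    {"claw": 0.4,"tx": 0,"ty": -0.012,"tz": 0.03,"ax": 0,"ay": 0,"az": 0},
    {"claw": 0.4,"tx": 0,"ty": 0,"tz": 0.035,"ax": 0,"ay": 0,"az": 0},
    {"claw": 0.4,"tx": 0,"ty": 0,"tz": 0.035,"ax": 0,"ay": 0,"az": 0},
    {"claw": 0.4,"tx": 0,"ty": 0,"tz": 0.03,"ax": 0,"ay": 0,"az": 0},
    {"claw": 0.4,"tx": 0,"ty": 0,"tz": 0.02,"ax": 0,"ay": 0,"az": 0},
    {"claw": 0.4,"tx": 0,"ty": 0,"tz": 0.01,"ax": 0,"ay": 0,"az": 0},
    {"claw": 0.4,"tx": 0,"ty": 0,"tz": 0,"ax": 0,"ay": 0,"az": 0},
    {"claw": 0.4,"tx": 0,"ty": 0,"tz": 0,"ax": 0,"ay": 0,"az": 0},
    {"claw": 0.4,"tx": 0,"ty": 0,"tz": 0,"ax": 0,"ay": 0,"az": 0},
  ],
)

```text
clock: 15.55
tcp_pos: [0.5449, 0.2482, 0.321]
orientation: [-3.126, 0.3, -0.004]
contact_force: [1.1, -0.5, 0.1]
grip_width: 0.0513
gripper_force: 0.0
```

```bash
python3 - <<'E'
from h import *
see(['drawplate','brass_plate']);m,T=cam('wrist'); togo([.5435,.2475,.207])
M=T[:3,:3]
for px in [(0,0)]: pass
import pickle; pickle.dump((m,T),open('c.pkl','wb'))
E
cp $(ls -t pics/wrist_*|head -1) pics/wd.png
```

```text
wrist drawplate 0.93 [0.5447 0.2475 0.0131] [255. 183.]
wrist drawplate 0.35 [0.5574 0.3154 0.0769] [168. 204.]
wrist brass_plate 0.93 [0.5429 0.1889 0.0082] [313. 173.]
t 15.7 tcp [0.5447 0.248  0.3208] toolx [ 0.982 -0.19   0.002] toolz [ 0.003  0.001 -1.   ] F [-0.7 -0.4 -1.1] w 0.0514 0.0
go(tool) [-0.0013  0.0009  0.1138]
```

View pics/wd.png

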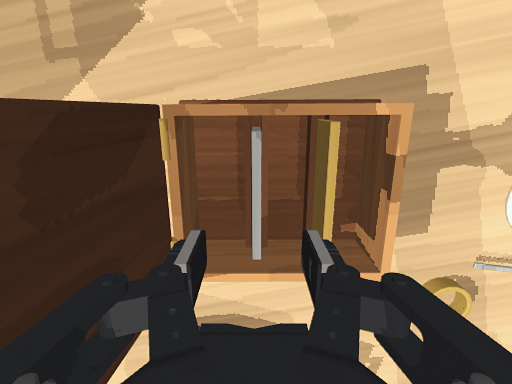

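The plate (256,190) is centred between the pads (205 to 303). Descending to grasp.

>>> arm_command(
  plan=[
    {"claw": 0.4,"tx": -0.001,"ty": 0.0005,"tz": 0.015,"ax": 0,"ay": 0,"az": 0},
    {"claw": 0.4,"tx": 0,"ty": 0,"tz": 0.025,"ax": 0,"ay": 0,"az": 0},
    {"claw": 0.4,"tx": 0,"ty": 0,"tz": 0.025,"ax": 0,"ay": 0,"az": 0},
    {"claw": 0.4,"tx": 0,"ty": 0,"tz": 0.02,"ax": 0,"ay": 0,"az": 0},
    {"claw": 0.4,"tx": 0,"ty": 0,"tz": 0.015,"ax": 0,"ay": 0,"az": 0},
    {"claw": 0.4,"tx": 0,"ty": 0,"tz": 0.01,"ax": 0,"ay": 0,"az": 0},
    {"claw": 0.4,"tx": 0,"ty": 0,"tz": 0.002,"ax": 0,"ay": 0,"az": 0},
    {"claw": 0.4,"tx": 0,"ty": 0,"tz": 0,"ax": 0,"ay": 0,"az": 0},
    {"claw": 0.6,"tx": 0,"ty": 0,"tz": 0,"ax": 0,"ay": 0,"az": 0},
    {"claw": 0.8,"tx": 0,"ty": 0,"tz": 0,"ax": 0,"ay": 0,"az": 0},
  ],
)

```text
clock: 16.53
tcp_pos: [0.5437, 0.2478, 0.2085]
orientation: [-3.126, 0.3, -0.003]
contact_force: [0.9, -0.1, 0.8]
grip_width: 0.0283
gripper_force: 0.0
```

>>> arm_command(
  plan=[
    {"claw": 0.85,"tx": 0,"ty": 0,"tz": 0,"ax": 0,"ay": 0,"az": 0},
    {"claw": 0.9,"tx": 0,"ty": 0,"tz": 0,"ax": 0,"ay": 0,"az": 0},
    {"claw": 1,"tx": 0,"ty": 0,"tz": 0,"ax": 0,"ay": 0,"az": 0},
    {"claw": 1,"tx": 0,"ty": 0,"tz": 0,"ax": 0,"ay": 0,"az": 0},
    {"claw": 1,"tx": 0,"ty": 0,"tz": 0,"ax": 0,"ay": 0,"az": 0},
    {"claw": 1,"tx": 0,"ty": 0,"tz": 0,"ax": 0,"ay": 0,"az": 0},
    {"claw": 1,"tx": 0,"ty": 0,"tz": 0,"ax": 0,"ay": 0,"az": 0},
    {"claw": 1,"tx": 0,"ty": 0,"tz": 0,"ax": 0,"ay": 0,"az": 0},
    {"claw": 1,"tx": 0,"ty": 0,"tz": 0,"ax": 0,"ay": 0,"az": 0},
    {"claw": 1,"tx": 0,"ty": 0,"tz": 0,"ax": 0,"ay": 0,"az": 0},
  ],
  squeeze=60,
)

```text
clock: 17.37
tcp_pos: [0.5435, 0.2471, 0.2081]
orientation: [3.127, -0.3, 0.002]
contact_force: [0.1, -1.6, 6.3]
grip_width: 0.0073
gripper_force: 59.0
```

```bash
python3 - <<'E'
from h import *
togo([.466,-.0535,.45])
E
```

```text
t 17.37 tcp [0.5435 0.2471 0.2081] toolx [ 0.982 -0.19   0.001] toolz [ 0.001 -0.001 -1.   ] F [ 0.1 -1.6  6.3] w 0.0073 59.0
go(tool) [-0.0187  0.3099 -0.2418]
```

>>> arm_command(
  plan=[
    {"claw": 1,"tx": 0,"ty": 0,"tz": -0.005,"ax": 0,"ay": 0,"az": 0},
    {"claw": 1,"tx": 0,"ty": 0,"tz": -0.01,"ax": 0,"ay": 0,"az": 0},
    {"claw": 1,"tx": 0,"ty": 0,"tz": -0.015,"ax": 0,"ay": 0,"az": 0},
    {"claw": 1,"tx": 0,"ty": 0,"tz": -0.02,"ax": 0,"ay": 0,"az": 0},
    {"claw": 1,"tx": 0,"ty": 0,"tz": -0.025,"ax": 0,"ay": 0,"az": 0},
    {"claw": 1,"tx": 0,"ty": 0,"tz": -0.025,"ax": 0,"ay": 0,"az": 0},
    {"claw": 1,"tx": 0,"ty": 0,"tz": -0.02,"ax": 0,"ay": 0,"az": 0},
    {"claw": 1,"tx": 0,"ty": 0,"tz": -0.015,"ax": 0,"ay": 0,"az": 0},
    {"claw": 1,"tx": 0,"ty": 0,"tz": -0.01,"ax": 0,"ay": 0,"az": 0},
    {"claw": 1,"tx": 0,"ty": 0,"tz": 0,"ax": 0,"ay": 0,"az": 0},
  ],
)

```text
clock: 18.2
tcp_pos: [0.5434, 0.2478, 0.3546]
orientation: [-3.125, 0.299, -0.005]
contact_force: [0.7, 0.9, -5.0]
grip_width: 0.0071
gripper_force: 58.7
```

```bash
python3 - <<'E'
from h import *
see(['drawplate','brass_plate','pad']); see(['drawplate'],'scene'); togo([.466,-.0535,.355])
E
```

```text
wrist drawplate 0.86 [0.5416 0.2516 0.1559] [250. 229.]
wrist brass_plate 0.9 [0.5403 0.1877 0.0093] [308. 168.]
scene drawplate 0.75 [0.5389 0.2508 0.1502] [366. 172.]
t 18.5 tcp [0.5428 0.2472 0.3508] toolx [ 0.982 -0.19  -0.002] toolz [-0.002 -0.001 -1.   ] F [-1.2  0.5 -5.6] w 0.0074 58.7
go(tool) [-0.0183  0.3098 -0.0037]
```

The plate is held, with its lower edge at about 0.15 m. Carrying it over the pad.

>>> arm_command(
  plan=[
    {"claw": 1,"tx": -0.001,"ty": 0.012,"tz": 0,"ax": 0,"ay": 0,"az": 0},
    {"claw": 1,"tx": -0.002,"ty": 0.022,"tz": 0,"ax": 0,"ay": 0,"az": 0},
    {"claw": 1,"tx": -0.002,"ty": 0.03,"tz": 0,"ax": 0,"ay": 0,"az": 0},
    {"claw": 1,"tx": -0.002,"ty": 0.03,"tz": 0,"ax": 0,"ay": 0,"az": 0},
    {"claw": 1,"tx": -0.002,"ty": 0.03,"tz": 0,"ax": 0,"ay": 0,"az": 0},
    {"claw": 1,"tx": -0.002,"ty": 0.03,"tz": 0,"ax": 0,"ay": 0,"az": 0},
    {"claw": 1,"tx": -0.002,"ty": 0.03,"tz": 0,"ax": 0,"ay": 0,"az": 0},
    {"claw": 1,"tx": -0.002,"ty": 0.03,"tz": 0,"ax": 0,"ay": 0,"az": 0},
    {"claw": 1,"tx": -0.002,"ty": 0.03,"tz": 0,"ax": 0,"ay": 0,"az": 0},
    {"claw": 1,"tx": -0.001,"ty": 0.025,"tz": 0,"ax": 0,"ay": 0,"az": 0},
  ],
)

```text
clock: 19.33
tcp_pos: [0.4728, -0.016, 0.3518]
orientation: [3.126, -0.302, -0.002]
contact_force: [0.0, -1.0, -5.8]
grip_width: 0.007
gripper_force: 58.8
```

>>> arm_command(
  plan=[
    {"claw": 1,"tx": 0,"ty": 0.02,"tz": 0,"ax": 0,"ay": 0,"az": 0},
    {"claw": 1,"tx": 0,"ty": 0.013,"tz": 0,"ax": 0,"ay": 0,"az": 0},
    {"claw": 1,"tx": 0,"ty": 0.007,"tz": 0,"ax": 0,"ay": 0,"az": 0},
    {"claw": 1,"tx": 0,"ty": 0,"tz": 0,"ax": 0,"ay": 0,"az": 0},
    {"claw": 1,"tx": 0,"ty": 0,"tz": 0,"ax": 0,"ay": 0,"az": 0},
    {"claw": 1,"tx": 0,"ty": 0,"tz": 0,"ax": 0,"ay": 0,"az": 0},
    {"claw": 1,"tx": 0,"ty": 0,"tz": 0,"ax": 0,"ay": 0,"az": 0},
    {"claw": 1,"tx": 0,"ty": 0,"tz": 0,"ax": 0,"ay": 0,"az": 0},
    {"claw": 1,"tx": 0,"ty": 0,"tz": 0,"ax": 0,"ay": 0,"az": 0},
    {"claw": 1,"tx": 0,"ty": 0,"tz": 0,"ax": 0,"ay": 0,"az": 0},
  ],
)

```text
clock: 20.17
tcp_pos: [0.4669, -0.0521, 0.3522]
orientation: [-3.127, 0.298, 0.0]
contact_force: [-0.4, -0.8, -4.6]
grip_width: 0.0074
gripper_force: 58.8
```

```bash
python3 - <<'E'
from h import *
see(['drawplate','pad']); see(['drawplate','pad','brass_plate','bar'],'scene'); togo([.466,-.0535,.355])
E
cp $(ls -t pics/scene_*|head -1) pics/end.png
```

```text
wrist drawplate 0.65 [ 0.4676 -0.052   0.1552] [254. 225.]
wrist pad 0.84 [ 0.466  -0.0479  0.001 ] [250. 174.]
wrist pad 0.44 [ 0.4653 -0.054   0.1537] [258. 227.]
scene drawplate 0.6 [ 0.4666 -0.0511  0.1494] [253. 170.]
scene pad 0.87 [ 0.4656 -0.0523 -0.0012] [252. 208.]
scene brass_plate 0.69 [0.5447 0.1845 0.0036] [336. 214.]
scene bar 0.48 [ 0.481  -0.2427  0.011 ] [188. 219.]
t 20.57 tcp [ 0.4668 -0.0526  0.3522] toolx [ 0.982 -0.19  -0.   ] toolz [-0. -0. -1.] F [ 0.1  0.1 -5.5] w 0.0075 58.8
go(tool) [-0.0006  0.0011 -0.0028]
```

View pics/end.png

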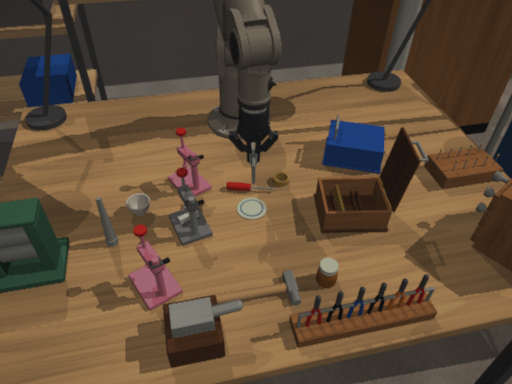

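The drawplate is held at (253,170) above the pad at (252,208). The flap is open, and the brass plate and the bar are in place.

```bash
python3 -c "
from bench import r
print(r.hand_in())"
```

```text
the job is handed in; nothing more can be done
None
```

I handed the job in at about 20.6 s with the bar's height checked, the flap open and the drawplate held still and upright over the white pad, its lower edge about 15 cm above the bench; the hand-in gave no verdict.

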